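Vent the foam tank and take off its filler cap of unknown thread hand

ROBOT

A 6-joint arm with a two-finger parallel gripper is mounted at the origin on the work surface. World frame = base frame: x ahead of the robot, y to its left, z up, the work surface at z = 0. Lengths are in mm, angles in rad, forces in N, time in s.
With the tool pointing down it reaches from about 350 to 975 mm from the base axis. Payload 7.1 kg.
Tool frame: the origin (TCP) lies at the centre of the arm's flange, where the gripper is bolted on; the fingertips stand 182 mm ahead of it and the grasp point (between the pads) lies 163 mm ahead of it; z points along the fingers, y is the line along which they close (so a half turn about z gives the same grasp; the last joint's range is limited). The gripper opens to 88 mm and grips with 3 to 60 N. Pads are 20 mm wide; open, the fingers measure 115 mm over their backs; the gripper's body (75 mm by 178 mm) begins 61 mm behind the grasp point.
Start: joints at [-1.363, 0.423, 1.63, -0, 1.089, -0.019], TCP at [140.558, -608.975, 404.675] pointing down, gripper open.
Joint ranges: [-3, 3], [-0.9, 2.11], [0.09, 2.58], [-1.31, 4.45], [0.11, 2.69], [-2.54, 2.54]. Speed limits (rad/s): [2.39, 2.39, 3.01, 3.14, 3.14, 3.14].

INTERFACE

Orientations are given as a rotation vector (axis times angle).
In Python, from workcell import readout, get_image, ctrl gives the robot as it stands.
- The arm moves only by the tool step_arm, never from a script. Its argument "targets" is a list that holds one entry, the list of rows, each a list of 7 numbers: the shift along the world's x, y, z as a fraction of full scale, then the turn, a rotation vector about the world's x, y, z as a fraction of full scale, then the opening, from 0 (shut) to 1 (fully open). In form: [[[dx, dy, dz, wx, wy, wz, claw], ...]]. A call has exactly 5 rows; each row shifts and turns the commanded pose from where the row before left it; what a row does not reach is not made up. Full scale, the value 1, is 0.05 m for a shift and 4 degrees for a turn. A row lasts 1/8 s, in which the tool goes at most 62.5 mm and 10.7 degrees, less where a joint would pass 70% of its speed; a pose out of reach is approached as far as the arm can. A call with a number of a shift or a turn outside -1 to 1 is refused whole. A call with a gripper value outside its range is refused whole. The fingers move at their own pace and stop on an object; the grip force is fixed at half the most. Time passes only in rows, so rows that do not move let the fingers close, or fill a call up. It gives the time, the measured TCP pose, the force, the opening and the grip force at its end, in the units of the state.
- readout.get_obs(): the state, without advancing time (a new reading comes with each control period).
- get_image(name): name is "scene" or "top" or "wrist"; returns a dict with "pixels" (480x640x3 uint8, red, green, blue), "intrinsics" (3x3 intrinsics, pixels), "extrinsics" (4x4, takes a point from world to camera coordinates). Camera axes: x right, y down, z forward; pixel columns grow to the right and rows downward; lengths in mm; the calibration is good to about 2 mm. A picture is of the moment at which its call begins. There is no depth.
- ctrl.close_job(): hands the job in; it is judged then, once.
The state is a dict: "t": time; "qpos": joint angles; "qvel": joint speeds; "joint_torque": joint torques, N m; "ee_pos": TCP position; "orientation": TCP orientation; "ft_force": force on the tool from outside, world axes, zero at the start; "moment": the same for the moment, N m; "width": finger opening in mm; "grasp_force": force on a finger pad.
Only numpy, scipy, OpenCV 4.12 (cv2) and the standard library are available. Lean on these libraries where they do the work, as an engineer would, in place of code of your own. Each camera call takes 0.05 s, during which the arm holds its last target. There are 200 camera calls.

TASK

Ready the steel foam tank for refilling. First vent it: swing the sprung relief lever all the way to its stop, then let it go so that it springs fully back. Then take off the filler cap with the grip bar: nobody knows whether its thread is left- or right-handed, so try it both ways and unscrew it the way that goes; lift it straight off and finish still holding it in the gripper, level and steady, at least 6 cm above where it sat. Do not put it down or let it go, and do not knock or shift the things standing around.

Things in the scene. Friction and masses are not known exactly. Their poses are not given: they have to be found in the camera images.
- tank: Stainless steel foam tank, a fixed box 150 mm (its x) by 280 mm (its y) by 120 mm high; origin at the centre of its underside, z up. Its front (-x side) faces the robot, turned by up to 35 degrees. On its flat top: the capped filler neck 75 mm from the centre towards +y, and the relief lever near the -y end. A low blanking plug, 20 mm wide and 6 mm high, is not part of the job.
- neck (a point): Centre of the filler neck on the tank's flat top (120 mm above the table); axes as the tank's. The neck is 20 mm high and 42 mm wide, hidden in the cap, which has 2 mm of sideways play on it and rests on the tank's top.
- cap_bar (a point): Centre of the grip bar of the loose filler cap (grey, 50 to 100 g; the bar black). Bar: 50 mm long along this point's x, 12 mm thick (y), 26 mm high (z). It stands on the round part, 56 mm across and 28 mm high; the cap's underside is 41 mm below this point. The bar starts along the tank's x within 4 degrees. Lifted off, the cap must rise 25 mm straight up to clear the neck.
- cap_under (a point): Centre of the cap's underside; axes as the cap's. The coarse thread's hand is unmarked and changes from start to start. Turned the wrong way the cap meets a firm stop within 14 degrees; the right way it turns freely 62 to 74 degrees to a stop. There, and up to 8 degrees before it, it lifts off; elsewhere it rises at most 1.5 mm. Next to no friction; forcing does not help.
- vent_pivot (a point): Axis of the relief lever, on top of its 10 mm high brass boss (130 mm above the table); axes as the tank's.
- lever_post (a point): Point on the axis of the relief lever's upright round steel post, 14 mm thick: 50 mm from vent_pivot horizontally, 158 mm above the table. The post's top is 20 mm above this point; the top of the flat lever arm is 16 mm below it. At rest the arm points to the tank's front (tank's -x). The point turns with the lever.
- vent_lever (a joint): Angle of the relief lever (rad): 0 at rest, 1.1 at its stop. It turns about the vertical, counter-clockwise seen from above: the post goes from the tank's front round towards the tank's -y end, away from the cap. A spring always pulls it back to 0, with about 2 N at the post at rest and 4.6 N at the stop. Push it with shut fingers or pinch it from above.
- beaker_mid (a point): Bystander: open clear plastic measuring beaker, 72 mm across, 100 mm high; this point is near its middle.
- trigger_bottle_mid (a point): Bystander: blue cleaner bottle with grey top, 64 mm across, 170 mm high; this point is near its middle.
- scrub_brush_mid (a point): Bystander: long scrubbing brush lying flat; this point is near its middle.
- funnel_mid (a point): Bystander: white funnel standing on its mouth, 90 mm across, 75 mm high; this point is near its middle.
- tablet_jar_mid (a point): Bystander: white tablet jar, 72 mm across, 85 mm high; this point is near its middle.
- spoon_box_mid (a point): Bystander: cardboard box 90 x 140 x 60 mm; this point is near its middle.
- spare_gasket_mid (a point): Bystander: flat black rubber disc 54 mm across, 6 mm thick; this point is near its middle.
Mind the look-alikes: they are no part of the job. Of the things that look like the part that bears cap_bar, the largest one is meant.

How it is judged (in metres and radians):
On the way, in this order (a step that is already met when the one before it is completed fails the run):
1. the relief lever is swung to its stop (value of joint vent_lever above 1 rad and z of cap_bar in the frame of neck below 0.05 m), for 0.1 s.
2. the lever is let go and has sprung back, the cap still on (value of joint vent_lever below 0.1 rad and z of cap_bar in the frame of neck below 0.05 m and contact force between the fingers and tank below 0.2 N), for 0.1 s.
3. the cap is unscrewed and lifted clear of the neck, gripped (z of cap_bar in the frame of neck above 0.071 m and contact force between the fingers and cap above 1 N), for 0.2 s.
At the end, for the whole second after the job is handed in: The cap is held in the fingers (more than 1 N), its underside at least 55 mm above the tank's top, level within 17 degrees, still (under 30 mm/s), touching neither the tank nor any bystander; the relief lever is back at rest (below 0.1 rad) (z of cap_bar in the frame of neck above 0.096 m and contact force between the fingers and cap above 1 N and contact force between cap and tank below 0.1 N and contact force between cap and beaker below 0.1 N and contact force between cap and trigger_bottle below 0.1 N and contact force between cap and scrub_brush below 0.1 N and contact force between cap and funnel below 0.1 N and contact force between cap and tablet_jar below 0.1 N and contact force between cap and spoon_box below 0.1 N and contact force between cap and spare_gasket below 0.1 N and angle between cap_bar's own z axis and vertical below 0.3 rad and linear speed of cap below 0.03 m/s and value of joint vent_lever below 0.1 rad); the arm keeps its last pose, push and grip.
It fails at once if something standing around is knocked or shifted by more than 3 cm (distance of any of beaker_mid, trigger_bottle_mid, scrub_brush_mid, funnel_mid, tablet_jar_mid, spoon_box_mid, spare_gasket_mid from where it was at the start of the episode above 0.03 m).
It also fails if it takes over 67 s, if anything falls off the work surface, if the arm or the gripper's body presses on something with over 40 N, if the wrist force passes 120 N, or if a joint passes its speed limit or range.

## Working session

There is one attempt and no reset: what is moved stays moved. The work goes in short steps, Python scripts to look and compute and a tool call to move; the robot and the scene stay as the last step left them, time stands still between calls to the robot, and variables do not carry over. Pictures are saved under pics/ and viewed, at most 10 in all, crops included, and the job is handed in when it is done.

Besides the shell and the picture viewer there is one more tool, called after "Call:" by a JSON object that holds its "method" and its "body", one argument or row to a line. step_arm: Moves the arm, as the interface text tells. Shift numbers are shares of 0.05 m and turn numbers shares of 4 degrees, none past 1 either way. Its arguments: {"type":"object","properties":{"targets":{"type":"array"}},"required":["targets"]}

```bash
mkdir -p pics
cat > h.py <<'E'
import numpy as np, cv2
from workcell import readout, get_image, ctrl
def snap(n,f):
    d=get_image(n); cv2.imwrite(f'pics/{f}.png',d['pixels'][...,::-1]); np.savez(f'pics/{f}.npz',**d); return d
def load(f): return np.load(f'pics/{f}.npz')
def ray(d,u,v):
    E=d['extrinsics'];R=E[:3,:3];o=-R.T@E[:3,3]
    return o,R.T@np.linalg.inv(d['intrinsics'])@np.array([u,v,1.])
def plane(d,u,v,z):
    o,r=ray(d,u,v); return o+r*(z-o[2])/r[2]
def proj(d,p):
    c=d['extrinsics'][:3]@np.append(p,1); q=d['intrinsics']@c; return q[:2]/q[2]
E
python3 - <<'E'
from h import *
a=snap('top','top0');b=snap('scene','scene0')
for d in(a,b): print(d['intrinsics'],d['extrinsics'])
print(readout.get_obs())
E
```

```text
[[539.01399885   0.         312.22861291]
 [  0.         539.01399885 238.85144651]
 [  0.           0.           1.        ]] [[-1.43090520e-02 -9.99621801e-01 -2.34841488e-02  5.31458579e+01]
 [-9.81471518e-01  1.85295975e-02 -1.90710026e-01  6.11871149e+02]
 [ 1.91073052e-01  2.03201435e-02 -9.81365467e-01  9.47164670e+02]
 [ 0.00000000e+00  0.00000000e+00  0.00000000e+00  1.00000000e+00]]
[[541.92020658   0.         316.3318913 ]
 [  0.         541.92020658 230.26753011]
 [  0.           0.           1.        ]] [[-2.32792006e-01  9.72431869e-01  1.35698860e-02  1.19446573e+02]
 [ 5.15848449e-01  1.35294368e-01 -8.45928964e-01 -2.22632415e+02]
 [-8.24444212e-01 -1.89925496e-01 -5.33122919e-01  1.73978083e+03]
 [ 0.00000000e+00  0.00000000e+00  0.00000000e+00  1.00000000e+00]]
{'t': 0.1, 'qpos': array([-1.36300645e+00,  4.23771874e-01,  1.63062427e+00,  1.31139583e-05,
        1.08862494e+00, -1.89792896e-02]), 'qvel': array([ 1.40168522e-03, -1.84638164e-03, -2.70934929e-03, -5.70977269e-05,
        1.40830957e-03, -7.04223189e-04]), 'joint_torque': array([-4.48369801e-04, -5.45616853e+01, -2.74323964e+01,  6.45665545e-02,
        1.88181567e-02, -2.39264318e-05]), 'ee_pos': array([ 140.50428582, -608.73376432,  403.97040246]), 'orientation': array([-3.12000707e+00, -3.55274903e-01,  1.93259822e-04]), 'ft_force': array([ 0.34930583, -0.04846838,  0.25701204]), 'moment': array([-0.004709  ,  0.01920134, -0.03596517]), 'grasp_force': 0.0, 'width': 87.92743840021193}
```

View pics/top0.png

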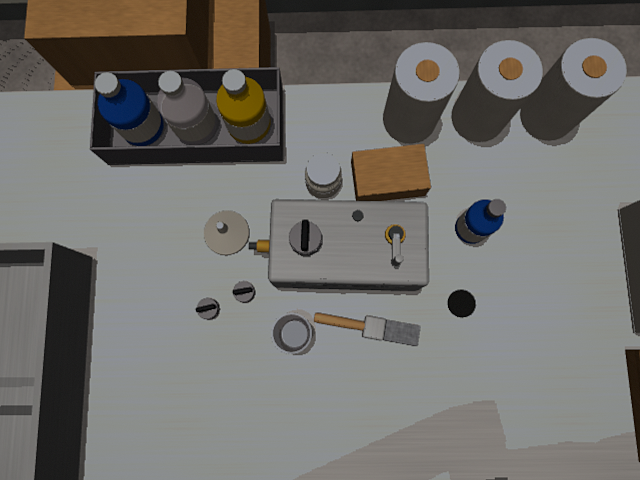

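View pics/scene0.png

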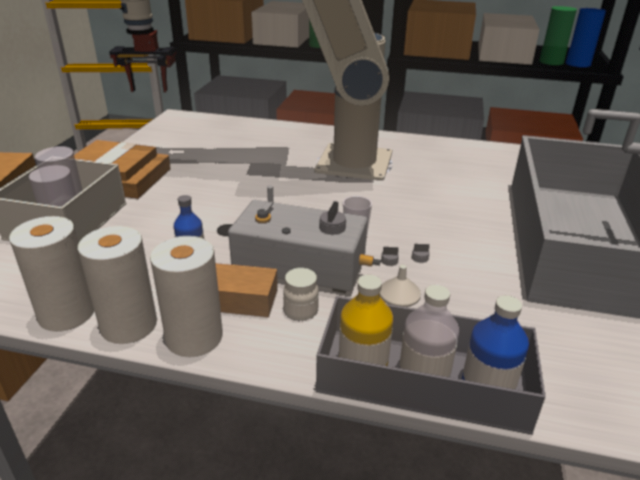

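The top view shows the tank at (270–428, 200–288), with the relief pivot at about (396,234), the lever post at (398,258) and the blanking plug at (358,215). The scene view agrees.
Cap candidates are the one on the tank at (305,237), which is the largest, and small loose caps at (243,292) and (207,308). The gasket is at (461,303). I choose (305,237) and check it in one close crop.

Run:
```python
from h import *
d=load('top0');im=d['pixels'][...,::-1]
cv2.imwrite('pics/crop.png',cv2.resize(im[190:300,240:450],None,fx=3.6,fy=3.6,interpolation=cv2.INTER_CUBIC))
# tank top edges by hand corners
for n,u,v,z in[('c1',272,201,120),('c2',428,201,120),('c3',428,283,120),('c4',271,283,120),('piv',396,234,130),('beaker',294,333,100),('bottle',497,208,170),('brush',390,330,20),('brushL',316,318,10)]: print(n,plane(d,u,v,z).round(0))
g=im.max(2)[210:262,280:330]; m=(g<45).astype(np.uint8)
n,l,s,c=cv2.connectedComponentsWithStats(m); i=1+np.argmax(s[1:,4]); print(s[i],c[i]+[280,210])
p=np.argwhere(l==i)[:,::-1].astype(np.float32)+[280,210]; 
print(cv2.minAreaRect(p.astype(np.float32)))
u,v=c[i]+[280,210]; print('bar',plane(d,u,v,170))
w=snap('wrist','w0')
```

```text
c1 [671. 112. 120.]
c2 [ 665. -164.  120.]
c3 [ 520. -156.  120.]
c4 [524. 114. 120.]
piv [ 605. -104.  130.]
beaker [439.  76. 100.]
bottle [ 638. -267.  170.]
brush [444. -99.  20.]
brushL [468.  39.  10.]
[ 21  10   8  31 225] [304.51111111 235.06666667]
((304.5, 235.0), (30.0, 7.0), 90.0)
bar [597.80608132  53.44337795 170.        ]
```

View pics/crop.png

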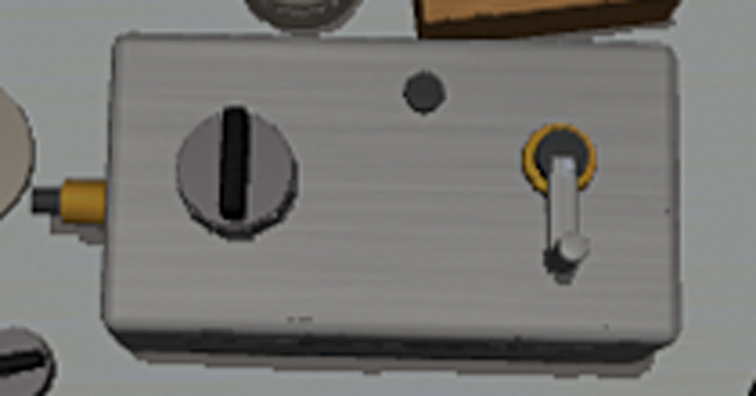

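Run:
```python
from h import *
d=load('top0')
print('post',plane(d,240+573/3.6,190+243/3.6,178), 'piv',plane(d,240+560/3.6,190+155/3.6,140))
print('bar ends',plane(d,240+236/3.6,190+108/3.6,174),plane(d,240+233/3.6,190+218/3.6,174))
```

```text
post [ 556.03521967 -100.42982709  178.        ] piv [ 604.41595097 -101.54738792  140.        ]
bar ends [622.52250205  51.26878974 174.        ] [571.00283164  53.25606986 174.        ]
```

Call:
{"method": "step_arm", "body": {
  "targets": [
    [[0.6,0.8,0,0,0,0.8,0],[0.6,0.8,0,0,0,0.8,0],[0.6,0.8,0,0,0,0.8,0],[0.6,0.8,0,0,0,0.8,0],[0.6,0.8,0,0,0,0.8,0]]
  ]
}}

```text
t: 0.78
ee_pos: [291.3, -407.6, 404.6]
orientation: [-3.041, -0.789, -0.0]
ft_force: [0.4, -0.8, 0.5]
width: 41.0
grasp_force: 0.0
```

Call:
{"method": "step_arm", "body": {
  "targets": [
    [[0.6,0.8,0,0,0,0,0],[0.6,0.8,0,0,0,0,0],[0.6,0.8,0,0,0,0,0],[0.6,0.8,0,0,0,0,0],[0.6,0.8,0,0,0,0,0]]
  ]
}}

```text
t: 1.4
ee_pos: [441.3, -207.5, 404.7]
orientation: [3.041, 0.786, 0.0]
ft_force: [0.2, -0.8, -0.2]
width: 0.5
grasp_force: 0.0
```

Call:
{"method": "step_arm", "body": {
  "targets": [
    [[0.65,0.9,0,0,0,0,0],[0.65,0.9,0,0,0,0,0],[0.65,0.9,0,0,0,0,0],[0,0,-0.5,0,0,0,0],[0,0,0,0,0,0,0]]
  ]
}}

```text
t: 2.02
ee_pos: [537.5, -73.2, 377.9]
orientation: [-3.039, -0.788, 0.006]
ft_force: [0.2, 0.3, -0.6]
width: 0.7
grasp_force: 0.0
```

Run:
```python
from h import *
d=snap('top','t1')
im=d['pixels'][190:300,290:450,::-1]
w=snap('wrist','w1')['pixels'][...,::-1]
a=cv2.resize(im,None,fx=2.5,fy=2.5); b=cv2.resize(w,(400,300))
c=np.zeros((300,800,3),np.uint8); c[:275,:400]=a; c[:,400:]=b
cv2.imwrite('pics/c1.png',c)
```

```text
(no output)
```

View pics/c1.png

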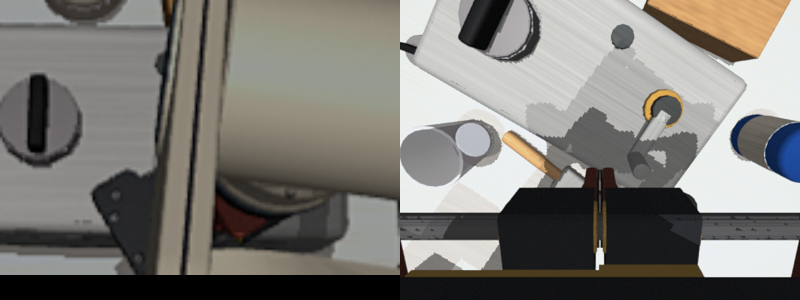

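The composite shows the shut fingers at (600,180) in the wrist view, on the cap side of the lever post at (640,160), with a clear gap between them. I lower, then push along the arc.

Call:
{"method": "step_arm", "body": {
  "targets": [
    [[0,0,-0.5,0,0,0,0],[0,0,-0.4,0,0,0,0],[0.12,-0.22,0,0,0,0,0],[0.08,-0.28,0,0,0,0,0],[0,0,0,0,0,0,0]]
  ]
}}

```text
t: 2.75
ee_pos: [548.1, -100.4, 335.5]
orientation: [-3.042, -0.783, -0.0]
ft_force: [-3.7, 2.4, 0.7]
width: 0.4
grasp_force: 1.7
```

Call:
{"method": "step_arm", "body": {
  "targets": [
    [[0.08,-0.26,0,0,0,0,0],[0.16,-0.2,0,0,0,0,0],[0.2,-0.16,0,0,0,0,0],[0,0,0,0,0,0,0],[0,0,0,0,0,0,0]]
  ]
}}

```text
t: 3.38
ee_pos: [569.8, -129.8, 335.2]
orientation: [-3.041, -0.786, -0.0]
ft_force: [-2.9, 2.4, 2.9]
width: 0.3
grasp_force: 2.2
```

Call:
{"method": "step_arm", "body": {
  "targets": [
    [[0.05,-0.05,0,0,0,0,0],[0.05,-0.05,0,0,0,0,0],[0,0,0,0,0,0,0],[0,0,0,0,0,0,0],[0,0,0,0,0,0,0]]
  ]
}}

```text
t: 4.0
ee_pos: [573.5, -133.0, 335.0]
orientation: [-3.037, -0.785, 0.006]
ft_force: [-10.3, 12.4, 9.8]
width: 0.4
grasp_force: 8.2
```

Run:
```python
from h import *
d=snap('wrist','w2'); 
for n,p in [('piv',(605,-102,140)),('post_stop',(582,-147,178)),('post_rest',(555,-101,178))]: print(n,proj(d,p))
```

```text
piv [293.29666329 189.70939243]
post_stop [364.6436614  317.03147245]
post_rest [220.45090446 320.04693442]
```

View pics/w2.png

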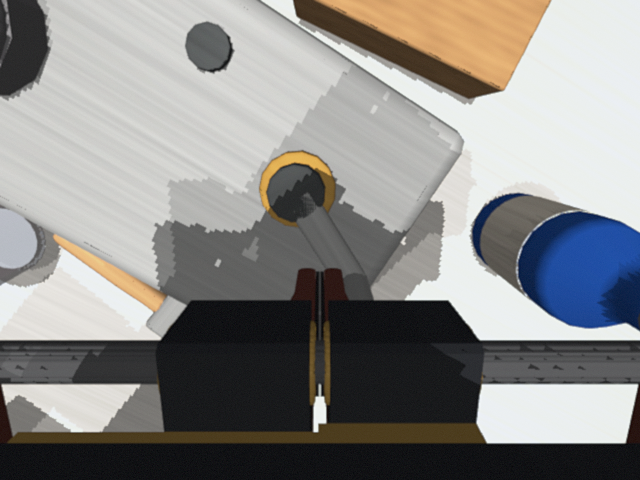

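The wrist view shows the lever arm swung from the boss at (297,190) to the post at about (355,285). That matches the prediction for the stop (365,317 for the post top). Now I back off and let it spring back.

Call:
{"method": "step_arm", "body": {
  "targets": [
    [[-0.2,0.16,0,0,0,0,0],[-0.2,0.2,0,0,0,0,0],[-0.14,0.26,0,0,0,0,0],[-0.1,0.3,0,0,0,0,0],[-0.14,0.36,0,0,0,0,0]]
  ]
}}

```text
t: 4.68
ee_pos: [536.0, -70.2, 334.9]
orientation: [3.041, 0.786, 0.001]
ft_force: [0.9, 0.2, 0.6]
width: 0.2
grasp_force: 0.0
```

Call:
{"method": "step_arm", "body": {
  "targets": [
    [[0,0,0.5,0,0,0,0],[0,0,0.5,0,0,0,0],[0.1,0.5,0,0,0,-0.9,0],[0.1,0.5,0,0,0,-0.9,0.5],[0.2,0.5,0,0,0,-0.9,1]]
  ]
}}

```text
t: 5.3
ee_pos: [555.8, 5.4, 384.8]
orientation: [3.102, 0.494, 0.0]
ft_force: [-0.4, -1.1, -0.5]
width: 17.0
grasp_force: 0.0
```

Call:
{"method": "step_arm", "body": {
  "targets": [
    [[0.3,0.5,0,0,0,-0.9,1],[0.3,0.4,0,0,0,-0.9,1],[0.2,0,0,0,0,-0.9,1],[0,0,0,0,0,-0.9,1],[0,0,0,0,0,-0.9,1]]
  ]
}}

```text
t: 5.92
ee_pos: [595.9, 49.9, 384.5]
orientation: [3.141, 0.003, 0.0]
ft_force: [0.6, -0.7, -0.9]
width: 66.9
grasp_force: 0.0
```

Run:
```python
from h import *
d=snap('wrist','w3'); print(readout.get_obs()['ee_pos'],readout.get_obs()['qpos'])
for n,p in [('barC',(597,52.5,174)),('end+',(622,51.5,174)),('end-',(572,53.5,174)),('post',(555,-101,178))]: print(n,proj(d,p))
```

```text
[595.83735569  49.77948046 384.57144319] [ 6.35224255e-02  4.07142274e-01  1.70758992e+00 -4.07464825e-04
  1.02683073e+00  1.63511844e+00]
barC [313.3092043  269.99230912]
end+ [315.27077066 220.83421968]
end- [311.46248158 316.27234491]
post [612.16225445 350.52055691]
```

View pics/w3.png

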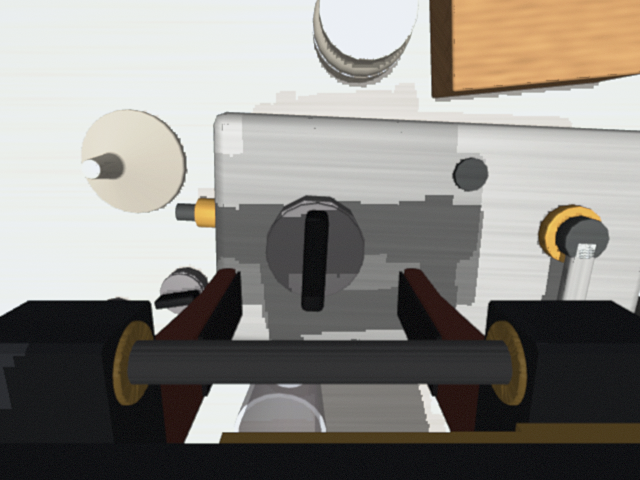

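The wrist view shows the cap's bar from (317,212) to (312,309), centred between the open fingers. The lever is back at rest, boss (573,235), arm pointing towards the front. I descend and grip.

Call:
{"method": "step_arm", "body": {
  "targets": [
    [[0.06,0.05,0,0,0,-0.5,1],[0,0,-0.4,0,0,0,1],[0,0,-0.4,0,0,0,1],[0,0,-0.2,0,0,0,1],[0,0,0,0,0,0,0]]
  ]
}}

```text
t: 6.6
ee_pos: [598.8, 51.8, 334.2]
orientation: [3.141, -0.049, -0.002]
ft_force: [-0.2, 0.5, 0.2]
width: 80.8
grasp_force: 0.0
```

Call:
{"method": "step_arm", "body": {
  "targets": [
    [[0,0,0,0,0,0,0],[0,0,0,0,0,0,0],[0,0,0,0,0,0,0],[0,0,0,0,0,0,0],[0,0,0,0,0,0,0]]
  ]
}}

```text
t: 7.22
ee_pos: [599.1, 51.5, 334.7]
orientation: [3.141, -0.05, 0.0]
ft_force: [0.5, -0.3, 0.3]
width: 31.1
grasp_force: 0.0
```

Call:
{"method": "step_arm", "body": {
  "targets": [
    [[0,0,0,0,0,0,0],[0,0,0,0,0,0,0],[0,0,0,0,0,0,0],[0,0,0,0,0,0,0],[0,0,0,0,0,0,0]]
  ]
}}

```text
t: 7.85
ee_pos: [599.1, 51.6, 334.7]
orientation: [-3.141, 0.049, 0.0]
ft_force: [0.1, 0.7, 0.2]
width: 11.7
grasp_force: 30.0
```

Call:
{"method": "step_arm", "body": {
  "targets": [
    [[0,0,0,0,0,0.8,0],[0,0,0,0,0,0.8,0],[0,0,0,0,0,0.8,0],[0,0,0,0,0,0.8,0],[0,0,0,0,0,0,0]]
  ]
}}

```text
t: 8.48
ee_pos: [599.0, 51.8, 334.7]
orientation: [-3.126, -0.298, 0.0]
ft_force: [-0.7, 3.7, 1.0]
width: 12.5
grasp_force: 31.1
```

```bash
python3 -c "
from h import *
o=readout.get_obs(); print(o['moment'],o['ft_force'],o['width'],o['grasp_force'],o['orientation'],o['qpos'][5])"
```

```text
[ 0.56547132  0.19665397 -0.79353419] [-0.74330565  3.65827945  0.95675686] 12.485747955186076 31.136394739151 [-3.1263374e+00 -2.9775773e-01  2.9768109e-04] 1.4462816073285112
```

The counter-clockwise turn meets a firm stop (−0.8 N·m), so I try clockwise.

Call:
{"method": "step_arm", "body": {
  "targets": [
    [[0,0,0,0,0,-0.9,0],[0,0,0,0,0,-0.9,0],[0,0,0,0,0,-0.9,0],[0,0,0,0,0,-0.9,0],[0,0,0,0,0,-0.9,0]]
  ]
}}

```text
t: 9.1
ee_pos: [599.1, 51.4, 334.7]
orientation: [3.135, -0.196, 0.0]
ft_force: [0.0, -1.4, 0.6]
width: 11.9
grasp_force: 30.0
```

Call:
{"method": "step_arm", "body": {
  "targets": [
    [[0,0,0,0,0,-0.9,0],[0,0,0,0,0,-0.9,0],[0,0,0,0,0,-0.9,0],[0,0,0,0,0,-0.9,0],[0,0,0,0,0,0,0]]
  ]
}}

```text
t: 9.72
ee_pos: [599.1, 51.4, 334.7]
orientation: [3.087, -0.583, 0.0]
ft_force: [0.1, -1.1, -0.7]
width: 12.0
grasp_force: 30.0
```

```bash
python3 -c "
from h import *
o=readout.get_obs(); print(o['moment'],o['ft_force'],o['width'],o['grasp_force'],o['orientation'],o['qpos'][5])"
```

```text
[ 0.06264852 -0.00057311 -0.0466815 ] [ 0.09983665 -1.12430706 -0.65471553] 12.046941745155655 29.987980127334595 [ 3.08661906e+00 -5.83091172e-01  3.88186293e-04] 2.0104393169043315
```

Clockwise turns freely, so the thread is left-handed. I go on to near the wrist limit, then open, flip a half turn and regrip.

Call:
{"method": "step_arm", "body": {
  "targets": [
    [[0,0,0,0,0,-1,0],[0,0,0,0,0,-1,0],[0,0,0,0,0,-1,0],[0,0,0,0,0,-1,0],[0,0,0,0,0,-1,0]]
  ]
}}

```text
t: 10.35
ee_pos: [599.0, 51.4, 334.7]
orientation: [2.938, -1.112, 0.0]
ft_force: [-0.4, 0.3, 0.5]
width: 11.8
grasp_force: 30.0
```

Call:
{"method": "step_arm", "body": {
  "targets": [
    [[0,0,0,0,0,0,1],[0,0,0,0,0,0,1],[0,0,0,0,0,0,1],[0,0,0,0,0,0,1],[0,0,0,0,0,0,1]]
  ]
}}

```text
t: 10.98
ee_pos: [599.1, 51.5, 334.7]
orientation: [-2.939, 1.11, -0.0]
ft_force: [0.4, 0.4, -0.5]
width: 58.3
grasp_force: 0.0
```

Call:
{"method": "step_arm", "body": {
  "targets": [
    [[0,0,0,0,0,0,1],[0,0,0,0,0,0,1],[0,0,0,0,0,0,1],[0,0,0,0,0,1,1],[0,0,0,0,0,1,1]]
  ]
}}

```text
t: 11.6
ee_pos: [599.1, 51.5, 334.7]
orientation: [-3.01, 0.899, 0.0]
ft_force: [0.7, 0.1, -0.1]
width: 87.8
grasp_force: 0.0
```

Call:
{"method": "step_arm", "body": {
  "targets": [
    [[0,0,0,0,0,1,1],[0,0,0,0,0,1,1],[0,0,0,0,0,1,1],[0,0,0,0,0,1,1],[0,0,0,0,0,1,1]]
  ]
}}

```text
t: 12.22
ee_pos: [599.1, 51.5, 334.7]
orientation: [3.121, -0.363, -0.0]
ft_force: [0.6, -0.2, -0.1]
width: 87.8
grasp_force: 0.0
```

Call:
{"method": "step_arm", "body": {
  "targets": [
    [[0,0,0,0,0,1,1],[0,0,0,0,0,1,1],[0,0,0,0,0,1,1],[0,0,0,0,0,1,1],[0,0,0,0,0,1,1]]
  ]
}}

```text
t: 12.85
ee_pos: [599.1, 51.5, 334.7]
orientation: [-3.136, -0.184, -0.0]
ft_force: [0.4, -0.5, 0.4]
width: 87.9
grasp_force: 0.0
```

Call:
{"method": "step_arm", "body": {
  "targets": [
    [[0,0,0,0,0,1,1],[0,0,0,0,0,1,1],[0,0,0,0,0,1,1],[0,0,0,0,0,1,1],[0,0,0,0,0,1,1]]
  ]
}}

```text
t: 13.48
ee_pos: [599.1, 51.5, 334.7]
orientation: [3.056, 0.726, 0.0]
ft_force: [-0.8, 0.1, 0.0]
width: 88.1
grasp_force: 0.0
```

Call:
{"method": "step_arm", "body": {
  "targets": [
    [[0,0,0,0,0,1,1],[0,0,0,0,0,1,1],[0,0,0,0,0,1,1],[0,0,0,0,0,1,1],[0,0,0,0,0,1,1]]
  ]
}}

```text
t: 14.1
ee_pos: [599.1, 51.5, 334.7]
orientation: [2.884, 1.246, -0.0]
ft_force: [-0.3, 0.4, -0.1]
width: 87.6
grasp_force: 0.0
```

Call:
{"method": "step_arm", "body": {
  "targets": [
    [[0,0,0,0,0,1,1],[0,0,0,0,0,1,1],[0,0,0,0,0,1,1],[0,0,0,0,0,1,1],[0,0,0,0,0,1,1]]
  ]
}}

```text
t: 14.72
ee_pos: [599.0, 51.5, 334.7]
orientation: [-2.624, -1.728, 0.0]
ft_force: [0.6, 0.2, -0.1]
width: 87.7
grasp_force: 0.0
```

Call:
{"method": "step_arm", "body": {
  "targets": [
    [[0,0,0,0,0,1,1],[0,0,0,0,0,1,1],[0,0,0,0,0,1,1],[0,0,0,0,0,1,1],[0,0,0,0,0,1,1]]
  ]
}}

```text
t: 15.35
ee_pos: [599.1, 51.5, 334.7]
orientation: [2.284, 2.157, 0.0]
ft_force: [-0.6, -0.2, -0.5]
width: 87.9
grasp_force: 0.0
```

Call:
{"method": "step_arm", "body": {
  "targets": [
    [[0,0,0,0,0,1,1],[0,0,0,0,0,1,1],[0,0,0,0,0,1,1],[0,0,0,0,0,1,1],[0,0,0,0,0,1,1]]
  ]
}}

```text
t: 15.98
ee_pos: [599.1, 51.5, 334.7]
orientation: [-1.875, -2.521, -0.0]
ft_force: [0.1, -0.8, 0.1]
width: 87.6
grasp_force: 0.0
```

Call:
{"method": "step_arm", "body": {
  "targets": [
    [[0,0,0,0,0,1,1],[0,0,0,0,0,1,1],[0,0,0,0,0,1,1],[0,0,0,0,0,0,1],[0,0,0,0,0,0,1]]
  ]
}}

```text
t: 16.6
ee_pos: [599.0, 51.5, 334.7]
orientation: [-1.606, -2.7, 0.0]
ft_force: [0.0, -0.4, 0.2]
width: 88.1
grasp_force: 0.0
```

Run:
```python
from h import *
d=snap('wrist','w4'); o=readout.get_obs(); print(o['qpos'][5],o['orientation'],o['ft_force'])
print(proj(d,(599,51.5,174)))
```

```text
-0.4319681964444997 [-1.60555788e+00 -2.70032687e+00  3.47802242e-06] [ 0.45965696  0.04779574 -0.58745048]
[318.22993591 312.60034531]
```

View pics/w4.png

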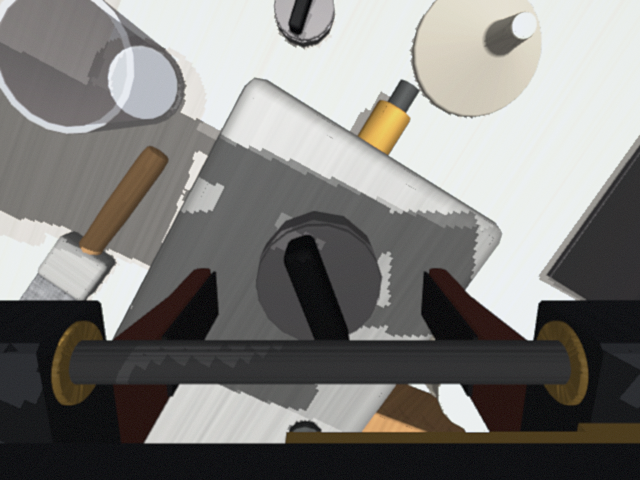

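The wrist view shows the cap still seated, its bar from (300,243) to (335,335), tilted by the 20° of turn that is left. I finish the turn and regrip.

Call:
{"method": "step_arm", "body": {
  "targets": [
    [[0,0,0,0,0,1,1],[0,0,0,0,0,1,1],[0,0,0,0,0,1,1],[0,0,0,0,0,1,1],[0,0,0,0,0,1,0.6]]
  ]
}}

```text
t: 17.27
ee_pos: [599.0, 51.5, 334.7]
orientation: [-1.108, -2.94, 0.0]
ft_force: [0.4, 0.8, -0.4]
width: 81.3
grasp_force: 0.0
```

Call:
{"method": "step_arm", "body": {
  "targets": [
    [[0,0,0,0,0,0,0],[0,0,0,0,0,0,0],[0,0,0,0,0,0,0],[0,0,0,0,0,0,0],[0,0,0,0,0,0,0]]
  ]
}}

```text
t: 17.9
ee_pos: [599.0, 51.5, 334.7]
orientation: [-1.111, -2.939, 0.0]
ft_force: [-0.1, -0.6, -0.1]
width: 31.7
grasp_force: 0.0
```

Call:
{"method": "step_arm", "body": {
  "targets": [
    [[0,0,0,0,0,0,0],[0,0,0,0,0,0,0],[0,0,0,0,0,0,0],[0,0,0,0,0,0,0],[0,0,0,0,0,0,0]]
  ]
}}

```text
t: 18.52
ee_pos: [599.1, 51.5, 334.7]
orientation: [1.111, 2.939, -0.0]
ft_force: [0.4, -1.2, -0.1]
width: 11.8
grasp_force: 30.0
```

Call:
{"method": "step_arm", "body": {
  "targets": [
    [[0,0,0,0,0,-0.9,0],[0,0,0,0,0,-0.9,0],[0,0,0,0,0,-0.8,0],[0,0,0,0,0,-0.8,0],[0,0,0,0,0,-0.8,0]]
  ]
}}

```text
t: 19.15
ee_pos: [599.0, 51.6, 334.7]
orientation: [-1.53, -2.744, -0.0]
ft_force: [-0.8, -0.1, -0.5]
width: 12.0
grasp_force: 30.0
```

```bash
python3 -c "
from h import *
o=readout.get_obs(); print(o['moment'],o['ft_force'],o['width'],o['grasp_force'],o['orientation'],o['qpos'][5],np.degrees(2*np.arctan2(o['orientation'][1],o['orientation'][0])))"
```

```text
[ 0.01000251 -0.08527947  0.00877512] [-0.81549038 -0.09884408 -0.50809261] 11.994146065028668 29.9970880150795 [-1.53047450e+00 -2.74350880e+00 -7.13654494e-05] -0.4870823349278348 -238.3101846101223
```

Call:
{"method": "step_arm", "body": {
  "targets": [
    [[0,0,0,0,0,-0.6,0],[0,0,0,0,0,-0.6,0],[0,0,0,0,0,-0.5,0],[0,0,0,0,0,-0.3,0],[0,0,0,0,0,0,0]]
  ]
}}

```text
t: 19.77
ee_pos: [599.0, 51.5, 334.7]
orientation: [1.716, 2.632, -0.0]
ft_force: [1.3, -0.2, 0.1]
width: 11.5
grasp_force: 30.0
```

```bash
cat > s.py <<'E'
from h import *
o=readout.get_obs(); print(o['moment'],o['ft_force'],o['width'],o['grasp_force'],o['qpos'][5],np.degrees(2*np.arctan2(o['orientation'][1],o['orientation'][0])))
E
python3 s.py
```

```text
[ 0.01555898 -0.09873683 -0.02652954] [ 1.28616309 -0.19544563  0.11568921] 11.456225350059203 29.9973526597023 -0.34930342519296403 113.79659605636475
```

Now at 64°, still free; continuing.

Call:
{"method": "step_arm", "body": {
  "targets": [
    [[0,0,0,0,0,-0.5,0],[0,0,0,0,0,-0.4,0],[0,0,0,0,0,-0.4,0],[0,0,0,0,0,0,0],[0,0,0,0,0,0,0]]
  ]
}}

```text
t: 20.4
ee_pos: [598.8, 51.5, 334.7]
orientation: [-1.833, -2.551, 0.001]
ft_force: [-4.7, -0.4, 4.3]
width: 11.3
grasp_force: 30.0
```

```bash
python3 s.py
```

```text
[-0.12073781  0.85488886  0.19546503] [-4.702211   -0.35179457  4.32359841] 11.33888594352662 30.02195119857788 -0.2587519962430137 -251.39107656705664
```

Call:
{"method": "step_arm", "body": {
  "targets": [
    [[0,0,0,0,0,0.2,0],[0,0,0.03,0,0,0,0],[0,0,0.04,0,0,0,0],[0,0,0.05,0,0,0,0],[0,0,0,0,0,0,0]]
  ]
}}

```text
t: 21.02
ee_pos: [599.1, 51.6, 340.9]
orientation: [1.816, 2.564, 0.0]
ft_force: [-3.3, -0.3, -1.7]
width: 11.7
grasp_force: 30.0
```

```bash
python3 s.py
```

```text
[0.04226452 0.51406782 0.05006244] [-3.31459867 -0.28101951 -1.69495817] 11.707206643687707 30.00146895647049 -0.2723577677075183 109.38350473788948
```

It lifts freely. I ease 1 mm towards −x to take off the side load, then lift.

Call:
{"method": "step_arm", "body": {
  "targets": [
    [[-0.02,0,0.1,0,0,0,0],[0,0,0.15,0,0,0,0],[0,0,0.2,0,0,0,0],[0,0,0.2,0,0,0,0],[0,0,0.2,0,0,0,0]]
  ]
}}

```text
t: 21.65
ee_pos: [598.2, 51.5, 384.2]
orientation: [1.815, 2.563, 0.001]
ft_force: [-0.5, -0.5, -1.2]
width: 11.9
grasp_force: 30.0
```

Call:
{"method": "step_arm", "body": {
  "targets": [
    [[0,0,0.3,0,0,0,0],[0,0,0.3,0,0,0,0],[0,0,0.2,0,0,0,0],[0,0,0.1,0,0,0,0],[0,0,0,0,0,0,0]]
  ]
}}

```text
t: 22.28
ee_pos: [598.0, 51.5, 428.4]
orientation: [1.815, 2.564, 0.0]
ft_force: [0.2, 0.3, -0.4]
width: 11.6
grasp_force: 30.0
```

Call:
{"method": "step_arm", "body": {
  "targets": [
    [[0,0,0,0,0,0,0],[0,0,0,0,0,0,0],[0,0,0,0,0,0,0],[0,0,0,0,0,0,0],[0,0,0,0,0,0,0]]
  ]
}}

```text
t: 22.9
ee_pos: [598.1, 51.5, 428.1]
orientation: [-1.816, -2.564, 0.0]
ft_force: [0.2, 0.7, -0.3]
width: 12.0
grasp_force: 30.0
```

```bash
python3 s.py
python3 - <<'E'
from h import *
d=snap('scene','s5')['pixels'][130:330,170:440,::-1]
cv2.imwrite('pics/s5c.png',cv2.resize(d,None,fx=2.9,fy=2.9,interpolation=cv2.INTER_CUBIC))
E
```

```text
[-0.0533223  -0.10656892  0.02208772] [ 0.18874692  0.6523295  -0.2795739 ] 12.026233517811113 29.99711662530899 -0.27236978045354104 -250.6068209071337
```

View pics/s5c.png

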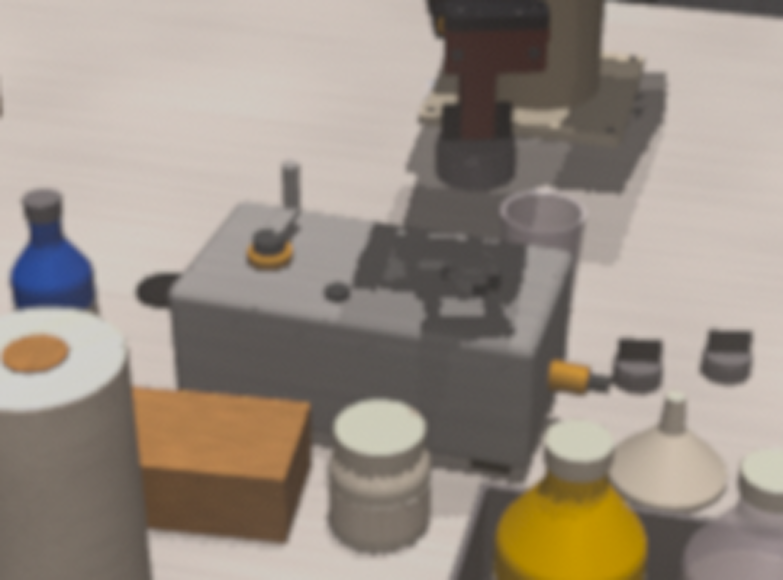

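The cap is held level in the gripper at (475,150), well above the tank (about 93 mm of lift). The lever at (290,185) is at rest and nothing around has moved.

```bash
python3 -c "
from h import *
print(ctrl.close_job())"
```

```text
the job is handed in; nothing more can be done
None
```

I vented the tank: the lever went to its stop and sprang fully back. The cap has a left-handed thread (it unscrews clockwise); I took it off and the gripper is holding it level and still, about 93 mm above where it sat; the job is handed in, but no verdict came back.

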